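# Roll a shaft blank into the V groove and butt it against the stop

## Task

Push the round metal bar by its side so that it rolls across the steel plate and drops into the V groove at its far side; then push it by its end along the groove until it butts against the upright end stop. Do not lift or carry the bar or knock it about, leave the other things alone, and finish with the fingers clear of everything.

Things in the scene. Friction and masses are not known exactly. Their poses are not given: they have to be found in the camera images.
- bar: plain round aluminium bar lying on the steel plate, 40 mm diameter, 130 mm long, about 0.45 kg, smooth (friction about 0.35), loose; rolls freely, rests after a few cm. Origin in its middle, on its axis (20 mm above the plate); x is its axis, y and z turn as it rolls. Starts 0.11 to 0.165 m from the groove, within 15 degrees of parallel to it
- v_block: dark smooth steel V-block with a level infeed plate in one piece, fixed on the blue bench mat, 260 mm (x) by 190 mm (y). Origin on the mat's top under the bottom line of the groove; z up; x is the way the bar must roll into the groove, y runs along the groove towards the end stop. All parts run from y = -105 to +85 mm; the end at y = -105 is open
- plate_edge (a point): middle of the outer top edge of the infeed plate, x = -205 mm, z = 18 mm in the frame of v_block; the plate's top is level at 18 mm from here to the groove, with no rim: the bar can fall off its edges
- crest (a point): near edge of the groove: x = -18 mm, z = 18 mm in the frame of v_block. Past it the bar drops into the 90-degree V by itself. The V's bottom is at x = 0, z = 1 mm; its far face rises to 33 mm at x = 32 mm, then a level top (three screw heads 3 mm high at x = 44 mm) to x = 55 mm
- stop_face (a point): point on the end stop's face where the bar's end must butt, at y = +85 mm, z = 29 mm in the frame of v_block. The stop is an upright fixed plate 8 mm thick, 52 mm high, from x = -31 to +55 mm
- seat (a point): where the middle of the bar is when it lies in the groove and touches the end stop: x = 0, y = +20 mm, z = 29 mm in the frame of v_block; the bar's top is then at 49 mm
- tape: roll of blue tape lying flat, 62 mm diameter, 19 mm high, bystander; origin at the centre of its underside
- usb: small green circuit module with a white connector, 20 x 36 x 9 mm, bystander; origin at the centre of its underside
- carton: small brown cardboard carton, 75 x 115 x 45 mm, bystander; origin at the centre of its underside
Not all that is in view belongs to the job. Of the things shaped like the bar, the aluminium one is meant.

How it is judged:
By the outcome, as a careful person would: the job done as asked, in the order asked, and still so for the second after the job is handed in, with the robot touching nothing.
It also fails if it takes over 45 s, if anything falls off the work surface, if the arm or the gripper's body presses on something with over 40 N, if the wrist force passes 120 N, or if a joint passes its speed limit or range.

## Robot

A 6-joint arm with a two-finger parallel gripper is mounted at the origin on a cart in front of the work surface, level with it; the furniture and walls round the work are solid. World frame = base frame: x ahead of the robot, y to its left, z up, the work surface at z = 0. Lengths are in m, angles in rad, forces in N, time in s.
With the tool pointing down it reaches from about 0.25 to 0.775 m from the base axis. Payload 4 kg.
Tool frame: the origin (TCP) lies between the finger pads; the fingertips stand 19 mm ahead of it and the grasp point (between the pads) is the TCP; z points along the fingers, y is the line along which they close (so a half turn about z gives the same grasp; the last joint's range is limited). The gripper opens to 94 mm and grips with 3 to 60 N. Pads are 16 mm wide; open, the fingers measure 119 mm over their backs; the gripper's body (75 mm by 177 mm) begins 78 mm behind the grasp point.
Start: joints at [-1.233, 0.087, 1.371, -0, 1.684, -0.103], TCP at [0.235, -0.497, 0.225] pointing down, gripper open.
Joint ranges: [-3.1, 3.1], [-0.76, 2.03], [0.27, 2.55], [-1.08, 4.22], [0.17, 2.65], [-2.57, 2.57]. Speed limits (rad/s): [2.79, 2.79, 3.14, 3.14, 3.14, 3.14].

## Interface

Orientations are given as a 3x3 rotation matrix whose columns are the frame's x, y, z axes.
In Python, from rig import ctrl gives the robot as it stands.
- The arm moves only by the tool step_arm, never from a script. Its argument "plan" is one flat list of numbers, 7 for each row, row after row: the turn, a rotation vector about the tool's x, y, z in rad, then the shift along the tool's x, y, z in mm, then the opening, from -1 (shut) to 1 (fully open). In form: [wx, wy, wz, tx, ty, tz, hand, wx, wy, wz, tx, ty, tz, hand, ...]. A call has 1 to 5 rows; each row shifts and turns the commanded pose from where the row before left it, along the tool's axes as they then stand; what a row does not reach is not made up. A row lasts 1/12 s, in which the tool goes at most 41.7 mm and 7.16 degrees, less where a joint would pass 70% of its speed; a pose out of reach is approached as far as the arm can. A call with a gripper value outside its range is refused whole. The fingers move at their own pace and stop on an object; "squeeze" is the grip in N (left out, the last holds). Time passes only in rows, so rows that do not move let the fingers close. It gives the time, the measured TCP pose, the force, the opening and the grip force at its end, in the units of the state.
- ctrl.sense(): the state, without advancing time (a new reading comes with each control period).
- ctrl.camera(name): name is "side" or "top" or "wrist"; returns (picture, depth): 384x512x3 uint8, red, green, blue; 384x512 float32, m along the optical axis (not along the pixel's ray), 0 where there is no reading.
- ctrl.get_calibration(name): a dict with "camera_matrix" (3x3 intrinsics, pixels), "k1" (the pictures are not rectified: a ray, as slopes to the right and down, at radius r is drawn at 1 + k1 r^2 times it, then the intrinsics apply), "R" (3x3) and "t" (3): a world point X has camera coordinates R X + t; the wrist camera has in their place "tool_from_camera" (4x4, takes a point from camera to tool coordinates, whose origin is the TCP and whose axes are the flange's). Camera axes: x right, y down, z forward; pixel columns grow to the right and rows downward; lengths in m; the calibration is good to about 2 mm. A picture is of the moment at which its call begins: read the wrist's pose just before it. get_calibration takes no time and is no camera call.
- ctrl.sign_off(): hands the job in; it is judged then, once.
Trained networks look in the newest picture that a camera, given by its name, has taken for a name from the list of things; names that differ only in an ending like _2 or _b are one class to them, and where a whole thing is asked for, a point or a joint stands for the part that bears it (a point fixed in the world has none). Each returns a list of dicts, best first, with "p" (0 to 1); they miss things now and then, are a little off and sometimes report something else, mostly with a low value. They report only what shows in the picture. A call takes as long as a camera call. They do not tell look-alikes from the thing itself.
- ctrl.recognise(camera, thing): "position" ([x, y, z] in m, in the coordinates of the camera as it stood for that picture, good to about 4 mm: the middle of the surface that is visible of it).
- ctrl.cut_out(camera, thing): "pixels" (384x512 bool, what is visible of it).
- ctrl.landmark_of(camera, thing): "position" ([x, y, z] in m, in the coordinates of the camera as it stood for that picture, good to about 4 mm: a listed point, or the origin of a listed thing).
The state is a dict: "t": time; "qpos": joint angles; "dq": joint speeds; "joint_efforts": joint torques, N m; "eef_pos": TCP position; "orientation": TCP orientation; "wrist_force": force on the tool from outside, world axes, zero at the start; "torque": the same for the moment, N m; "width": finger opening in m; "finger_force": force on a finger pad.
Only numpy, scipy, OpenCV 4.12 (cv2) and the standard library are available. Lean on these libraries where they do the work, as an engineer would, in place of code of your own. Each camera call takes 0.05 s, during which the arm holds its last target. There are 200 camera calls.

## Working session

There is one attempt and no reset: what is moved stays moved. The work goes in short steps, Python scripts to look and compute and a tool call to move; the robot and the scene stay as the last step left them, time stands still between calls to the robot, and variables do not carry over. Pictures are saved under pics/ and viewed, at most 10 in all, crops included, and the job is handed in when it is done.

Besides the shell and the picture viewer there is one more tool, called after ">>>" in YAML: its name, and indented under it one key for each argument. step_arm: Moves the arm, as the interface text tells. Its arguments: {"type":"object","properties":{"plan":{"type":"array"},"squeeze":{"type":"number"}},"required":["plan"]}

```bash
mkdir -p pics; ls; cat > h.py <<'E'
import numpy as np, cv2
from rig import ctrl
def w(cam,p):
    c=ctrl.get_calibration(cam)
    p=np.array(p)
    if cam=='wrist':
        s=ctrl.sense(); T=np.array(c['tool_from_camera']); q=T[:3,:3]@p+T[:3,3]
        return np.array(s['orientation'])@q+np.array(s['eef_pos'])
    return np.array(c['R']).T@(p-np.array(c['t']))
def cloud(cam,d,mask):
    c=ctrl.get_calibration(cam);K=np.array(c['camera_matrix'])
    v,u=np.nonzero(mask&(d>0)); z=d[v,u]
    # distorted -> slopes
    pts=cv2.undistortPointsIter(np.stack([u,v],1).astype(float)[:,None],K,np.array([c['k1'],0,0,0.]),None,None,(3,40,1e-9))[:,0]
    p=np.stack([pts[:,0]*z,pts[:,1]*z,z],1)
    return (np.array(c['R']).T@(p-np.array(c['t'])).T).T if cam!='wrist' else np.array([w(cam,x) for x in p])
E
python3 - <<'E'
from h import *
np.set_printoptions(precision=4,suppress=True)
s=ctrl.sense();print(s)
ims=[]
for cam in('top','side'):
    im,d=ctrl.camera(cam);ims.append(im);cv2.imwrite(f'pics/{cam}0.png',im[:,:,::-1]);np.save(f'{cam}d.npy',d)
    for t in('bar','v_block','tape','usb','carton','plate_edge','crest','stop_face','seat'):
        for r in ctrl.landmark_of(cam,t)[:3]: print(cam,t,round(r['p'],2),w(cam,r['position']))
E
```

```text
pics
{'t': 0.0, 'qpos': array([-1.2331,  0.0879,  1.3723, -0.    ,  1.6836, -0.1031]), 'dq': array([-0.0003, -0.0008,  0.0016,  0.0007,  0.0016,  0.0007]), 'joint_efforts': array([  0.0008, -34.0187, -30.2424,   0.0718,   0.0331,  -0.0002]), 'eef_pos': array([ 0.2345, -0.4969,  0.2233]), 'orientation': array([[ 0.9044,  0.4267, -0.0008],
       [ 0.4267, -0.9044,  0.0021],
       [ 0.0002, -0.0022, -1.    ]]), 'wrist_force': array([ 0.211,  0.315, -0.178]), 'torque': array([ 0.0381,  0.0435, -0.0099]), 'finger_force': 0.0, 'width': 0.09413983503569319}
top bar 0.87 [ 0.2071 -0.3876  0.0237]
top bar 0.74 [ 0.4538 -0.2027  0.0393]
top v_block 0.65 [ 0.4716 -0.3516  0.0013]
top tape 0.81 [0.4173 0.169  0.0022]
top usb 0.65 [ 0.4349 -0.0189  0.0027]
top carton 0.6 [0.5556 0.1874 0.0014]
top carton 0.41 [ 0.4593 -0.2034  0.0379]
top plate_edge 0.93 [ 0.5091 -0.1457  0.0188]
top crest 0.71 [ 0.4723 -0.3306  0.0226]
top crest 0.59 [ 0.5065 -0.1461  0.0185]
top stop_face 0.97 [ 0.5555 -0.3622  0.0308]
top stop_face 0.6 [ 0.4363 -0.02    0.0017]
top seat 0.91 [ 0.4901 -0.3518  0.0335]
side bar 0.71 [ 0.207  -0.3906  0.02  ]
side v_block 0.89 [ 0.4707 -0.3463  0.0034]
side tape 0.92 [ 0.4189  0.1665 -0.0013]
side carton 0.87 [ 0.5543  0.1875 -0.0018]
side plate_edge 0.75 [ 0.4682 -0.3481  0.0057]
side plate_edge 0.6 [ 0.4706 -0.3308  0.022 ]
side crest 0.78 [ 0.4695 -0.3351  0.0197]
side stop_face 0.89 [ 0.5501 -0.3642  0.0301]
side seat 0.96 [ 0.4875 -0.353   0.0302]
```

View pics/top0.png

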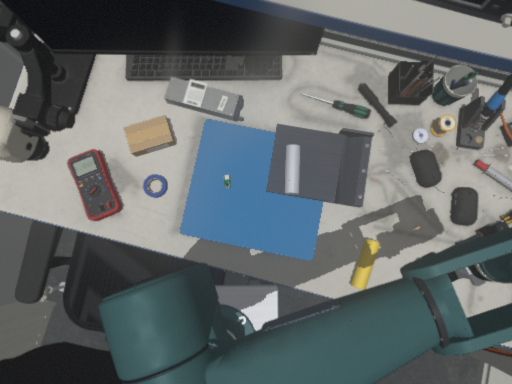

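View pics/side0.png

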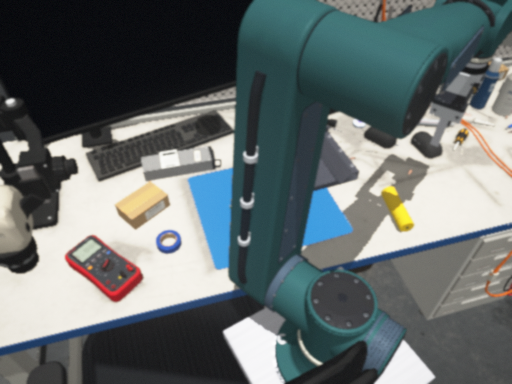

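The top view shows two bar-like things. The silver cylinder at (292,169) lies on the dark plate. The yellow cylinder at (365,265) lies on the bench. The silver one fits "aluminium on the steel plate"; the groove is at about (350,167), and the stop seems to be near (365,130). I'll confirm with a crop and measure.

```bash
python3 - <<'E'
from h import *
np.set_printoptions(precision=4,suppress=True)
im,d=ctrl.camera('top')
cv2.imwrite('pics/crop1.png',cv2.resize(im[110:220,255:385],None,fx=6,fy=5.4,interpolation=cv2.INTER_CUBIC)[:,:,::-1])
for r in ctrl.cut_out('top','bar'):
    P=cloud('top',d,r['pixels']); print(r['p'],len(P),np.median(P,0))
    if abs(np.median(P[:,0])-.45)<.05:
        P=P[P[:,2]>.04]; (c,sz,a)=cv2.minAreaRect((P[:,:2]*1000).astype(np.float32)); u,s,vt=np.linalg.svd(P[:,:2]-P[:,:2].mean(0)); print('bar c',c,sz,a,'mean',P.mean(0),'axis',vt[0],np.percentile(P[:,2],[5,50,99]))
m=np.zeros(d.shape,bool);m[110:220,255:385]=1
P=cloud('top',d,m); 
for lo,hi in((.012,.022),(.028,.038),(.048,.058)):
    Q=P[(P[:,2]>lo)&(P[:,2]<hi)]; print(lo,len(Q),cv2.minAreaRect((Q[:,:2]*1000).astype(np.float32)), np.median(Q,0))
for r in ctrl.cut_out('top','v_block')[:1]:
    Q=cloud('top',d,r['pixels']); print(r['p'],cv2.minAreaRect((Q[:,:2]*1000).astype(np.float32)))
for t in('v_block','seat','stop_face','plate_edge','crest'):
    for r in ctrl.landmark_of('top',t)[:1]: print(t,round(r['p'],2),w('top',r['position']))
E
```

```text
0.9 822 [ 0.2081 -0.3836  0.0364]
0.62 748 [ 0.4551 -0.1966  0.0568]
bar c (458.108642578125, -198.06051635742188) (39.73856735229492, 130.81802368164062) 87.63917541503906 mean [ 0.4564 -0.1968  0.0556] axis [-0.9993  0.0371] [0.046  0.0569 0.0634]
0.012 3872 ((514.8580932617188, -295.18450927734375), (291.7608337402344, 277.54119873046875), 80.12008666992188) [ 0.4838 -0.2646  0.0195]
0.028 800 ((505.47015380859375, -321.074951171875), (176.48983764648438, 264.2995910644531), 79.0939712524414) [ 0.4587 -0.3835  0.0341]
0.048 485 ((509.9704895019531, -268.4417724609375), (118.76493835449219, 282.74072265625), 37.475181579589844) [ 0.4717 -0.207   0.0547]
0.6 ((485.12652587890625, -278.396728515625), (270.926513671875, 215.48829650878906), 80.70281219482422)
v_block 0.9 [ 0.4719 -0.3494 -0.0016]
seat 0.85 [ 0.4927 -0.3508  0.0319]
stop_face 0.56 [ 0.556  -0.3627  0.0295]
plate_edge 0.75 [ 0.5106 -0.1471  0.0185]
crest 0.82 [ 0.473  -0.3299  0.0205]
```

View pics/crop1.png

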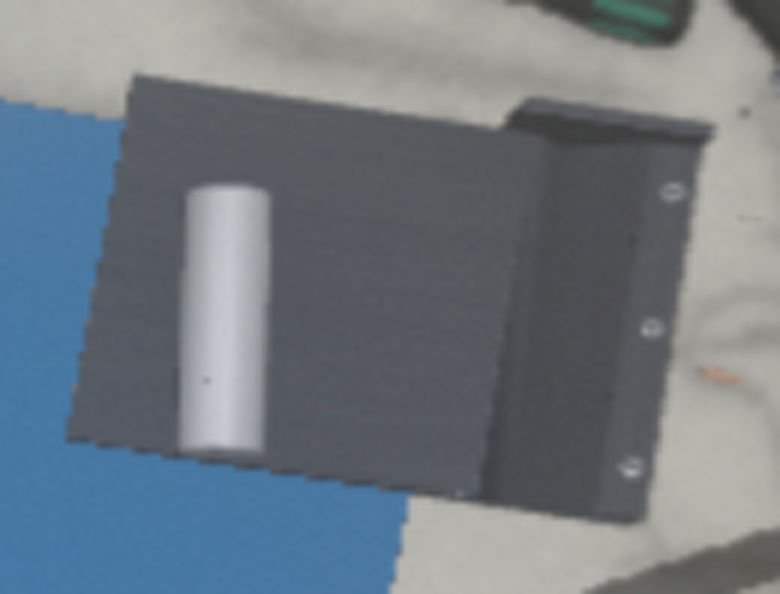

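The crop confirms the aluminium bar at crop (225,320). It is about 8° off parallel, and the groove is at (560,320). The stop is at the top at (620,115) and the V's open end is at the bottom. I take the block origin as (0.472,-0.3495), with x_b pointing along -100° and y_b along -10°. The bar's centre is at x_b≈-0.146, y_b≈-0.041. I'll move to behind the bar with both open fingers parallel to the groove.

>>> step_arm:
  plan: [0, 0, 0, 33, -20.2, 0, 1, 0, 0, 0, 33, -20.2, 0, 1, 0, 0, 0, 33, -20.2, 0, 1, 0, 0, 0, 33, -20.2, 0, 1, 0, 0, 0, 33, -20.2, 0, 1]

```text
t: 1.82
eef_pos: [0.3414, -0.3342, 0.2246]
orientation: [[0.905, 0.426, 0.0], [0.426, -0.905, -0.0], [0.0, 0.001, -1.0]]
wrist_force: [0.9, 0.1, -0.1]
width: 0.0939
finger_force: 0.0
```

>>> step_arm:
  plan: [0, 0, 0, 33, -20.2, 0, 1, 0, 0, 0, 33, -20.2, 0, 1, 0, 0, 0, 33, -20.2, 0, 1, 0, 0, 0, 33, -20.2, 0, 1, 0, 0, 0, 33, -20.2, 0, 1]

```text
t: 2.23
eef_pos: [0.4476, -0.1722, 0.2248]
orientation: [[0.904, 0.427, 0.001], [0.427, -0.904, -0.001], [0.001, 0.001, -1.0]]
wrist_force: [-0.4, -0.2, 1.0]
width: 0.0938
finger_force: 0.0
```

>>> step_arm:
  plan: [0, 0, 0, 33, -20.2, 0, 1, 0, 0, -0.119, 0, 0, 8, 1, 0, 0, -0.119, 0, 0, 8, 1, 0, 0, -0.119, 0, 0, 8, 1, 0, 0, -0.119, 0, 0, 8, 1]

```text
t: 2.65
eef_pos: [0.4684, -0.1411, 0.1922]
orientation: [[0.603, 0.798, 0.0], [0.798, -0.603, -0.0], [-0.0, 0.0, -1.0]]
wrist_force: [-0.4, 0.2, -0.6]
width: 0.094
finger_force: 0.0
```

>>> step_arm:
  plan: [0, 0, -0.119, 0, 0, 8, 1, 0, 0, -0.119, 0, 0, 8, 1, 0, 0, -0.119, 0, 0, 8, 1, 0, 0, -0.119, 0, 0, 8, 1, 0, 0, 0, 0, 0, 0, 1]

```text
t: 3.07
eef_pos: [0.4672, -0.1412, 0.1587]
orientation: [[0.175, 0.985, -0.003], [0.985, -0.175, 0.001], [0.001, -0.003, -1.0]]
wrist_force: [0.2, -0.2, -0.3]
width: 0.0942
finger_force: 0.0
```

```bash
cat >> h.py <<'E'
O=np.array([.472,-.3495,0]);a=np.deg2rad(-10);B=np.array([[np.sin(a),np.cos(a),0],[-np.cos(a),np.sin(a),0],[0,0,1]])  # cols x_b,y_b,z
def blk(P): return (np.asarray(P)-O)@B
E
python3 - <<'E'
from h import *
np.set_printoptions(precision=4,suppress=True)
print('tcp',blk(ctrl.sense()['eef_pos']))
for cam in('wrist','side','top'):
    im,d=ctrl.camera(cam)
    if cam=='wrist': cv2.imwrite('pics/w1.png',im[:,:,::-1])
    for t in('bar','v_block','seat','stop_face','plate_edge','crest'):
        for r in ctrl.landmark_of(cam,t)[:2]: print(cam,t,round(r['p'],2),blk(w(cam,r['position'])))
E
```

```text
tcp [-0.2043 -0.0409  0.1587]
wrist bar 0.96 [-0.1429 -0.0397  0.0387]
wrist v_block 0.61 [0.0032 0.0031 0.0057]
wrist seat 0.63 [0.0003 0.0254 0.0304]
wrist stop_face 0.87 [0.0015 0.087  0.0357]
wrist plate_edge 0.72 [-0.2085  0.0082  0.0224]
wrist crest 0.74 [-0.0183 -0.0001  0.0245]
side bar 0.74 [ 0.0867 -0.2538  0.0198]
side bar 0.66 [-0.1432 -0.0431  0.0407]
top bar 0.82 [-0.1403 -0.0403  0.0378]
top bar 0.72 [ 0.0861 -0.2543  0.0217]
top v_block 0.62 [-0.0003  0.0008 -0.001 ]
top seat 0.9 [-0.0019  0.0194  0.0334]
top seat 0.4 [-0.1414 -0.0425  0.0417]
top stop_face 0.97 [-0.0021  0.0852  0.03  ]
top crest 0.96 [-0.0176 -0.0038  0.0203]
top crest 0.27 [-0.0007  0.0214  0.0347]
```

View pics/w1.png

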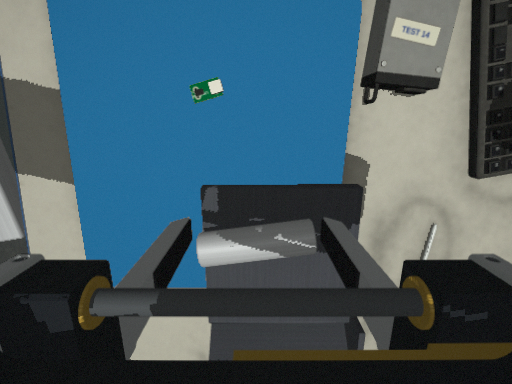

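The wrist view agrees: the bar at (258,242) is tilted slightly and its left (open-end) end leads, with the plate edge at about row 185 and the usb at (207,90), well away. I'll lower behind the bar.

>>> step_arm:
  plan: [0, 0, 0, 0, 0, 30, 1, 0, 0, 0, 0, 0, 30, 1, 0, 0, 0, 0, 0, 27, 1, 0, 0, 0, 0, 0, 15, 1, 0, 0, 0, 0, 0, 10, 1]

```text
t: 4.53
eef_pos: [0.4667, -0.1409, 0.0459]
orientation: [[0.177, 0.984, -0.004], [0.984, -0.177, 0.002], [0.001, -0.004, -1.0]]
wrist_force: [-0.1, 0.1, -0.3]
width: 0.094
finger_force: 0.0
```

>>> step_arm:
  plan: [0, 0, 0, -4, 0, 0, 1, 0, 0, 0, -4, 0, 0, 1, 0, 0, 0, -4, 0, 0, 1, 0, 0, 0, -4, 0, 0, 1, 0, 0, 0, -3, 0, 0, 1]

```text
t: 4.95
eef_pos: [0.4657, -0.1615, 0.05]
orientation: [[0.178, 0.984, 0.003], [0.984, -0.178, -0.002], [-0.001, 0.003, -1.0]]
wrist_force: [-0.0, -0.1, 0.2]
width: 0.0938
finger_force: 0.0
```

>>> step_arm:
  plan: [0, 0, 0, -2, 0, 0.5, 1, 0, 0, 0, -2, 0, 0.5, 1, 0, 0, 0, -2, 0, 0, 1, 0, 0, 0, -2, 0, 0, 1, 0, 0, 0, -2, 0, 0, 1]

```text
t: 5.37
eef_pos: [0.463, -0.1703, 0.0475]
orientation: [[0.177, 0.984, -0.0], [0.984, -0.177, -0.0], [-0.0, -0.0, -1.0]]
wrist_force: [0.3, 0.4, -0.4]
width: 0.0941
finger_force: 0.1
```

>>> step_arm:
  plan: [0, 0, 0, -2, 0, 0, 1, 0, 0, 0, -2, 0, 0, 1, 0, 0, 0, -2, 0, 0, 1, 0, 0, 0, -2, 0, 0, 1, 0, 0, 0, -2, 0, 0, 1]

```text
t: 5.78
eef_pos: [0.4612, -0.1802, 0.0475]
orientation: [[0.177, 0.984, -0.0], [0.984, -0.177, -0.0], [-0.0, -0.0, -1.0]]
wrist_force: [-0.0, 0.4, -0.1]
width: 0.0941
finger_force: 0.1
```

>>> step_arm:
  plan: [0, 0, 0, -2, 0, 0, 1, 0, 0, 0, -2, 0, 0, 1, 0, 0, 0, -2, 0, 0, 1, 0, 0, 0, -2, 0, 0, 1, 0, 0, 0, -2, 0, 0, 1]

```text
t: 6.2
eef_pos: [0.4594, -0.1901, 0.0475]
orientation: [[0.177, 0.984, 0.0], [0.984, -0.177, -0.0], [-0.0, 0.0, -1.0]]
wrist_force: [0.8, 0.4, 0.5]
width: 0.0939
finger_force: 0.1
```

```bash
cat > look.py <<'E'
from h import *
import sys
np.set_printoptions(precision=4,suppress=True)
s=ctrl.sense();print('t',s['t'],'tcp',blk(s['eef_pos']))
im,d=ctrl.camera('top'); cv2.imwrite(f'pics/{sys.argv[1]}.png',cv2.resize(im[110:220,255:385],None,fx=4,fy=4,interpolation=cv2.INTER_CUBIC)[:,:,::-1])
for cam in('top','side'):
    if cam=='side': im,d=ctrl.camera(cam)
    for r in ctrl.cut_out(cam,'bar'):
        P=blk(cloud(cam,d,r['pixels']));m=np.median(P,0)
        if len(P)>50 and abs(m[0]+.08)<.12 and abs(m[1])<.12:
            P=P[(P[:,2]>.03)]; u,_,vt=np.linalg.svd(P[:,:2]-P[:,:2].mean(0),full_matrices=False)
            print(cam,'cut',round(r['p'],2),len(P),m,'axis',vt[0],'y',np.percentile(P[:,1],[1,99]),'x',np.percentile(P[:,0],[2,98]),'ztop',np.percentile(P[:,2],95))
    for r in ctrl.landmark_of(cam,'bar')[:2]: print(cam,'bar',round(r['p'],2),blk(w(cam,r['position'])))
E
python3 look.py l1
```

```text
t 6.2 tcp [-0.1548 -0.04    0.0475]
top cut 0.17 896 [-0.005  -0.0252  0.0208] axis [ 0.0858 -0.9963] y [-0.1033  0.0907] x [-0.0276  0.0515] ztop 0.054518186718087926
top bar 0.88 [ 0.0865 -0.2528  0.0187]
top bar 0.64 [-0.5016 -0.1461 -0.0023]
side cut 0.53 257 [-0.1148 -0.094   0.0526] axis [-0.1568  0.9876] y [-0.1074 -0.0583] x [-0.1462 -0.0918] ztop 0.06020009633675367
side bar 0.64 [-0.0168 -0.0041  0.0211]
side bar 0.63 [-0.1129 -0.0394  0.0408]
```

```bash
cat > lw.py <<'E'
from h import *
import sys
np.set_printoptions(precision=4,suppress=True)
s=ctrl.sense();print('t',round(s['t'],2),'tcp',blk(s['eef_pos']))
im,d=ctrl.camera('wrist'); cv2.imwrite(f'pics/{sys.argv[1]}.png',im[:,:,::-1])
for r in ctrl.cut_out('wrist','bar')[:2]:
    P=blk(cloud('wrist',d,r['pixels']));P=P[(P[:,2]>.01)&(P[:,2]<.08)]
    if len(P)<50: continue
    m=np.median(P,0);u,_,vt=np.linalg.svd(P[:,:2]-P[:,:2].mean(0),full_matrices=False)
    print('cut',round(r['p'],2),len(P),m,'axis',vt[0],'y',np.percentile(P[:,1],[1,99]),'x',np.percentile(P[:,0],[2,98]),'ztop',np.percentile(P[:,2],97))
for t in('bar','seat','stop_face','crest'):
    for r in ctrl.landmark_of('wrist',t)[:1]: print(t,round(r['p'],2),blk(w('wrist',r['position'])))
E
python3 lw.py w2
```

```text
t 6.5 tcp [-0.1551 -0.0401  0.0475]Traceback (most recent call last):
  File "lw.py", line 7, in <module>
    P=blk(cloud('wrist',d,r['pixels']));P=P[(P[:,2]>.01)&(P[:,2]<.08)]
          ~~~~~^^^^^^^^^^^^^^^^^^^^^^^
  File "h.py", line 16, in cloud
    return (np.array(c['R']).T@(p-np.array(c['t'])).T).T if cam!='wrist' else np.array([w(cam,x) for x in p])
                                                                                        ~^^^^^^^
  File "h.py", line 4, in w
    c=ctrl.get_calibration(cam)
ValueError: time passes only in moves, steps and waits
```

View pics/w2.png

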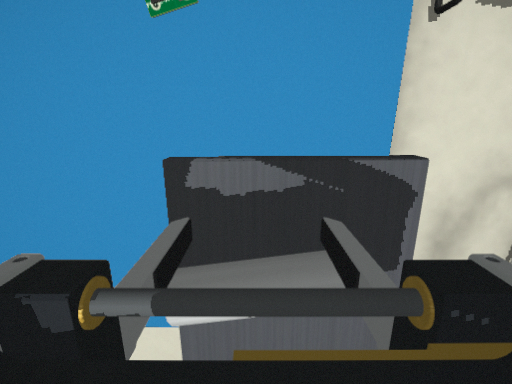

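The wrist view shows the bar mostly behind the gripper bar, in rows 250–325 and columns 165–340, and nearly parallel now. I'll keep pushing.

>>> step_arm:
  plan: [0, 0, 0, -2, 0, 0, 1, 0, 0, 0, -3, 0, 0, 1, 0, 0, 0, -3, 0, 0, 1, 0, 0, 0, -3, 0, 0, 1, 0, 0, 0, -3, 0, 0, 1]

```text
t: 7.02
eef_pos: [0.457, -0.2041, 0.0475]
orientation: [[0.177, 0.984, 0.0], [0.984, -0.177, -0.0], [-0.0, 0.0, -1.0]]
wrist_force: [-0.4, -0.1, 0.3]
width: 0.0941
finger_force: 0.1
```

>>> step_arm:
  plan: [0, 0, 0, -3, 0, 0, 1, 0, 0, 0, -3, 0, 0, 1, 0, 0, 0, -3, 0, 0, 1, 0, 0, 0, -3, 0, 0, 1, 0, 0, 0, -3, 0, 0, 1]

```text
t: 7.43
eef_pos: [0.4543, -0.2187, 0.0475]
orientation: [[0.177, 0.984, 0.0], [0.984, -0.177, -0.0], [-0.0, 0.0, -1.0]]
wrist_force: [0.5, 0.7, -0.2]
width: 0.0944
finger_force: 0.1
```

```bash
python3 - <<'E'
s=open('h.py').read()
s=s.replace("np.array([w(cam,x) for x in p])","w(cam,p.T,1)").replace("def w(cam,p):","def w(cam,p,m=0):").replace("q=T[:3,:3]@p+T[:3,3]","q=T[:3,:3]@p+(T[:3,3][:,None] if m else T[:3,3])").replace("return np.array(s['orientation'])@q+np.array(s['eef_pos'])","q=np.array(s['orientation'])@q; return q.T+np.array(s['eef_pos'])")
open('h.py','w').write(s)
E
python3 lw.py w3; python3 look.py l2
```

```text
t 7.43 tcp [-0.1257 -0.0401  0.0475]
bar 0.8 [-0.091  -0.033   0.0373]
stop_face 0.43 [-0.0216 -0.0026  0.0237]
crest 0.91 [-0.0207 -0.0037  0.0219]
t 7.7333 tcp [-0.1262 -0.0402  0.0474]
top bar 0.98 [ 0.0861 -0.255   0.0215]
top bar 0.64 [-0.0794 -0.0326  0.0408]
side cut 0.69 207 [-0.084  -0.0916  0.0527] axis [ 0.3066 -0.9518] y [-0.1027 -0.0619] x [-0.098  -0.0649] ztop 0.060201474614615474
side bar 0.76 [-0.086  -0.0384  0.0405]
side bar 0.73 [ 0.0873 -0.2536  0.0176]
```

View pics/w3.png

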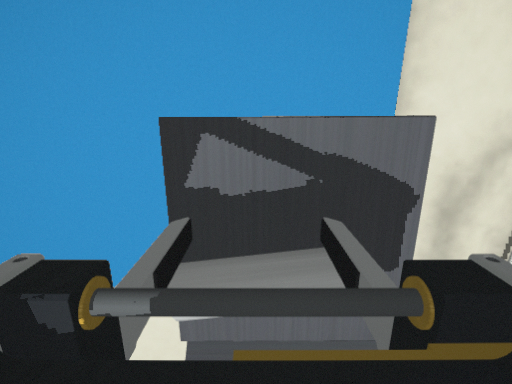

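The bar is still tilted about 5–8°, since line contact resists yaw. The +y finger is pushing the lagging end, which suits the entry into the groove. I'll continue slowly.

>>> step_arm:
  plan: [0, 0, 0, -2, 0, 0, 1, 0, 0, 0, -3, 0, 0, 1, 0, 0, 0, -3, 0, 0, 1, 0, 0, 0, -3, 0, 0, 1, 0, 0, 0, -3, 0, 0, 1]

```text
t: 8.45
eef_pos: [0.4518, -0.2326, 0.0475]
orientation: [[0.177, 0.984, 0.0], [0.984, -0.177, -0.0], [-0.0, 0.0, -1.0]]
wrist_force: [0.2, 0.2, 1.1]
width: 0.0942
finger_force: 0.1
```

>>> step_arm:
  plan: [0, 0, 0, -3, 0, 0, 1, 0, 0, 0, -3, 0, 0, 1, 0, 0, 0, -3, 0, 0, 1, 0, 0, 0, -3, 0, 0, 1, 0, 0, 0, -3, 0, 0, 1]

```text
t: 8.87
eef_pos: [0.4492, -0.2473, 0.0475]
orientation: [[0.177, 0.984, 0.0], [0.984, -0.177, -0.0], [-0.0, 0.0, -1.0]]
wrist_force: [0.1, -0.3, 0.5]
width: 0.0944
finger_force: 0.1
```

>>> step_arm:
  plan: [0, 0, 0, -3, 0, 0, 1, 0, 0, 0, -3, 0, 0, 1, 0, 0, 0, -3, 0, 0, 1, 0, 0, 0, -3, 0, 0, 1, 0, 0, 0, -3, 0, 0, 1]

```text
t: 9.28
eef_pos: [0.4465, -0.262, 0.0475]
orientation: [[0.177, 0.984, 0.0], [0.984, -0.177, -0.0], [-0.0, 0.0, -1.0]]
wrist_force: [-0.6, -0.2, -0.2]
width: 0.094
finger_force: 0.1
```

```bash
python3 look.py l3
```

```text
t 9.2833 tcp [-0.0818 -0.0403  0.0475]
top bar 0.61 [-0.0448 -0.0275  0.0398]
top bar 0.55 [ 0.0846 -0.2536  0.0225]
side cut 0.63 207 [-0.0421 -0.089   0.0496] axis [ 0.2111 -0.9775] y [-0.0983  0.0162] x [-0.0654 -0.0209] ztop 0.059026540480639614
side bar 0.76 [ 0.0888 -0.2528  0.0178]
side bar 0.62 [-0.0401 -0.0302  0.0402]
```

>>> step_arm:
  plan: [0, 0, 0, -3, 0, 0, 1, 0, 0, 0, -3, 0, 0, 1, 0, 0, 0, -3, 0, 0, 1, 0, 0, 0, -3, 0, 0, 1, 0, 0, 0, -3, 0, 0, 1]

```text
t: 10.0
eef_pos: [0.4438, -0.2769, 0.0475]
orientation: [[0.177, 0.984, 0.0], [0.984, -0.177, -0.0], [-0.0, 0.0, -1.0]]
wrist_force: [-1.0, 0.7, 0.4]
width: 0.0942
finger_force: 0.1
```

>>> step_arm:
  plan: [0, 0, 0, -3, 0, 0, 1, 0, 0, 0, -3, 0, 0, 1, 0, 0, 0, -3, 0, 0, 1, 0, 0, 0, -2, 0, 0, 1, 0, 0, 0, -2, 0, 0, 1]

```text
t: 10.42
eef_pos: [0.4415, -0.2896, 0.0475]
orientation: [[0.177, 0.984, -0.0], [0.984, -0.177, -0.0], [-0.0, -0.0, -1.0]]
wrist_force: [0.6, 0.4, -0.6]
width: 0.0938
finger_force: 0.0
```

```bash
python3 look.py l4;python3 lw.py w4
```

```text
t 10.4167 tcp [-0.0537 -0.0404  0.0475]
top bar 0.75 [ 0.0853 -0.2535  0.0187]
top bar 0.72 [-0.5417 -0.008   0.0018]
side cut 0.78 201 [-0.0162 -0.0861  0.0472] axis [ 0.2151 -0.9766] y [-0.0963  0.0202] x [-0.037   0.0075] ztop 0.058392733302879585
side bar 0.71 [-0.0108 -0.0322  0.0421]
side bar 0.68 [ 0.0892 -0.2539  0.0207]
t 10.72 tcp [-0.0542 -0.0404  0.0475]
cut 0.63 3975 [-0.0176 -0.0325  0.0399] axis [0.0287 0.9996] y [-0.0878  0.0327] x [-0.0203  0.0119] ztop 0.0507751221242409
bar 0.81 [ 0.0024 -0.0261  0.0287]
seat 0.35 [-0.0187  0.0007  0.0247]
crest 0.92 [-0.0181 -0.0054  0.0229]
```

The bar has dropped in and lies parallel to the groove, at z≈0.029 with its top at ≈0.051. I'll back off, lift, shut the fingers and go beyond the open end.

>>> step_arm:
  plan: [0, 0, 0, 8, 0, 0, 1, 0, 0, 0, 4, 0, -25, 1, 0, 0, 0, 0, 0, -35, 1, 0, 0, 0, 0, 0, -40, -1, 0, 0, 0, 0, -20, -20, -1]

```text
t: 11.43
eef_pos: [0.4272, -0.2746, 0.1723]
orientation: [[0.175, 0.984, 0.007], [0.985, -0.175, -0.004], [-0.003, 0.008, -1.0]]
wrist_force: [0.0, -0.4, 0.5]
width: 0.0838
finger_force: 0.0
```

>>> step_arm:
  plan: [0, 0, 0, -13, -30, 0, -1, 0, 0, 0, -13, -30, 0, -1, 0, 0, 0, -13, -10, 0, -1, 0, 0, 0, -13, 0, 0, -1, 0, 0, 0, -14, 0, 0, -1]

```text
t: 11.85
eef_pos: [0.3435, -0.3269, 0.1678]
orientation: [[0.177, 0.984, 0.001], [0.984, -0.177, -0.001], [-0.0, 0.001, -1.0]]
wrist_force: [0.3, 0.2, -0.2]
width: 0.0509
finger_force: 0.0
```

```bash
python3 look.py l5;python3 lw.py w5; python3 -c "
from h import *
print(ctrl.sense()['width'])"
```

```text
t 11.85 tcp [ 0.0001 -0.1304  0.1678]
top cut 0.66 518 [-0.0089 -0.0149  0.048 ] axis [-0.0778 -0.997 ] y [-0.0785  0.0369] x [-0.0217  0.0118] ztop 0.05289865060317392
top cut 0.49 382 [-0.101   0.0005  0.0203] axis [ 0.7382 -0.6746] y [0.0264 0.0904] x [-0.0306  0.0507] ztop 0.055331209571253086
top bar 0.89 [ 0.0019 -0.0272  0.0348]
top bar 0.43 [ 0.0875 -0.2531  0.0186]
side cut 0.61 127 [-0.0109 -0.0897  0.0348] axis [0.5823 0.813 ] y [-0.4244 -0.0484] x [-0.0203  0.0157] ztop 0.04914139424940805
side bar 0.67 [ 0.0017 -0.0267  0.0331]
side bar 0.58 [ 0.0863 -0.2552  0.0196]
t 12.15 tcp [-0.0009 -0.13    0.1671]
cut 0.85 2635 [ 0.0737 -0.2652  0.0347] axis [0.0941 0.9956] y [-0.3138 -0.1912] x [0.0572 0.0893] ztop 0.040048080069937
cut 0.56 4120 [-0.0053 -0.0262  0.0485] axis [-0.0011  1.    ] y [-0.0904  0.0373] x [-0.0199  0.0155] ztop 0.0518116539058361
bar 0.69 [ 0.0882 -0.2518  0.0217]
stop_face 0.72 [-0.0038  0.0844  0.031 ]
crest 0.6 [-0.0189 -0.0022  0.0227]
0.0028870874703568455
```

View pics/w5.png

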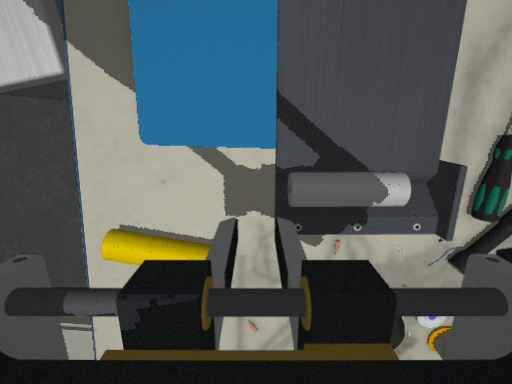

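The wrist view shows the bar lying in the groove at (348,189), with its near end at column 290 (y_b≈-0.092) and a gap of about 47 mm to the stop at (452,200). The yellow look-alike at (155,248) is clear of the path. I'll lower and approach the end.

>>> step_arm:
  plan: [0, 0, 0, 0, -4, 35, -1, 0, 0, 0, 0, 0, 35, -1, 0, 0, 0, 0, 0, 30, -1, 0, 0, 0, 0, 0, 16, -1, 0, 0, 0, 0, 0, 8, -1]

```text
t: 12.87
eef_pos: [0.3381, -0.3238, 0.0403]
orientation: [[0.177, 0.984, -0.004], [0.984, -0.177, 0.004], [0.004, -0.004, -1.0]]
wrist_force: [0.3, -0.8, -0.8]
width: 0.0002
finger_force: 0.0
```

>>> step_arm:
  plan: [0, 0, 0, 0, 4, 0, -1, 0, 0, 0, 0, 5, 0, -1, 0, 0, 0, 0, 5, 0, -1, 0, 0, 0, 0, 4, 0, -1, 0, 0, 0, 0, 3, 0, -1]

```text
t: 13.28
eef_pos: [0.3617, -0.3305, 0.0451]
orientation: [[0.177, 0.984, 0.002], [0.984, -0.177, -0.003], [-0.002, 0.003, -1.0]]
wrist_force: [0.2, 0.4, -0.2]
width: 0.0007
finger_force: 0.0
```

>>> step_arm:
  plan: [0, 0, 0, 0, 2, 0, -1, 0, 0, 0, 0, 2, 0, -1, 0, 0, 0, 0, 2, 0, -1, 0, 0, 0, 0, 2, 0, -1, 0, 0, 0, 0, 2, 0, -1]

```text
t: 13.7
eef_pos: [0.3699, -0.3312, 0.0435]
orientation: [[0.177, 0.984, -0.001], [0.984, -0.177, 0.0], [0.0, -0.001, -1.0]]
wrist_force: [-2.3, 0.0, 0.5]
width: 0.0005
finger_force: 1.2
```

Contact was made on the end (2.3 N). I'm pushing along the groove.

>>> step_arm:
  plan: [0, 0, 0, 0, 3, 0, -1, 0, 0, 0, 0, 3, 0, -1, 0, 0, 0, 0, 3, 0, -1, 0, 0, 0, 0, 3, 0, -1, 0, 0, 0, 0, 3, 0, -1]

```text
t: 14.12
eef_pos: [0.385, -0.3338, 0.0434]
orientation: [[0.177, 0.984, -0.0], [0.984, -0.177, 0.0], [0.0, -0.0, -1.0]]
wrist_force: [-2.9, 0.8, 0.7]
width: 0.0006
finger_force: 1.1
```

>>> step_arm:
  plan: [0, 0, 0, 0, 3, 0, -1, 0, 0, 0, 0, 3, 0, -1, 0, 0, 0, 0, 3, 0, -1, 0, 0, 0, 0, 3, 0, -1, 0, 0, 0, 0, 3, 0, -1]

```text
t: 14.53
eef_pos: [0.3999, -0.3365, 0.0434]
orientation: [[0.177, 0.984, 0.0], [0.984, -0.177, 0.0], [0.0, -0.0, -1.0]]
wrist_force: [-1.2, 0.5, 0.5]
width: 0.0004
finger_force: 1.0
```

>>> step_arm:
  plan: [0, 0, 0, 0, 2, 0, -1, 0, 0, 0, 0, 2, 0, -1, 0, 0, 0, 0, 1, 0, -1, 0, 0, 0, 0, 1, 0, -1, 0, 0, 0, 0, 1, 0, -1]

```text
t: 14.95
eef_pos: [0.4065, -0.3378, 0.0434]
orientation: [[0.177, 0.984, -0.0], [0.984, -0.177, -0.0], [-0.0, -0.0, -1.0]]
wrist_force: [-0.8, 0.8, 0.3]
width: 0.0003
finger_force: 0.9
```

```bash
python3 look.py l6
```

```text
t 14.95 tcp [-0.0001 -0.0665  0.0434]
top cut 0.56 155 [-0.016   0.0613  0.0451] axis [-0.3124 -0.9499] y [0.008  0.0761] x [-0.0232  0.0097] ztop 0.05286854144612777
top bar 0.98 [ 0.0862 -0.2535  0.0214]
top bar 0.65 [0.0054 0.0109 0.0313]
side cut 0.73 393 [-0.0113  0.0046  0.0445] axis [-0.0362 -0.9993] y [-0.0553  0.0722] x [-0.0199  0.012 ] ztop 0.05097153206678447
side bar 0.91 [ 0.0877 -0.2556  0.0193]
side bar 0.81 [0.002  0.0086 0.0311]
```

About 9 mm is left. I'll creep at 1 mm per row and watch the force.

>>> step_arm:
  plan: [0, 0, 0, 0, 1, 0, -1, 0, 0, 0, 0, 1, 0, -1, 0, 0, 0, 0, 1, 0, -1, 0, 0, 0, 0, 1, 0, -1, 0, 0, 0, 0, 1, 0, -1]

```text
t: 15.67
eef_pos: [0.4114, -0.3388, 0.0436]
orientation: [[0.177, 0.984, -0.0], [0.984, -0.177, -0.0], [-0.0, -0.0, -1.0]]
wrist_force: [-2.3, 1.2, 0.5]
width: 0.0003
finger_force: 1.1
```

>>> step_arm:
  plan: [0, 0, 0, 0, 1, 0, -1, 0, 0, 0, 0, 1, 0, -1, 0, 0, 0, 0, 0.5, 0, -1, 0, 0, 0, 0, 0, 0, -1]

```text
t: 16.0
eef_pos: [0.4141, -0.3392, 0.0436]
orientation: [[0.177, 0.984, 0.0], [0.984, -0.177, -0.0], [-0.0, 0.0, -1.0]]
wrist_force: [-2.0, 0.2, 1.7]
width: 0.0009
finger_force: 0.9
```

>>> step_arm:
  plan: [0, 0, 0, 0, 0.7, 0, -1, 0, 0, 0, 0, 0.7, 0, -1, 0, 0, 0, 0, 0, 0, -1]

```text
t: 16.25
eef_pos: [0.4142, -0.3392, 0.0435]
orientation: [[0.177, 0.984, -0.002], [0.984, -0.177, 0.001], [0.0, -0.003, -1.0]]
wrist_force: [-4.9, 0.6, 3.3]
width: 0.0003
finger_force: 2.8
```

>>> step_arm:
  plan: [0, 0, 0, 0, 0.7, 0, -1, 0, 0, 0, 0, 0.7, 0, -1, 0, 0, 0, 0, 0, 0, -1]

```text
t: 16.5
eef_pos: [0.4142, -0.3392, 0.0435]
orientation: [[0.177, 0.984, -0.006], [0.984, -0.177, 0.001], [0.0, -0.006, -1.0]]
wrist_force: [-8.3, 1.3, 5.7]
width: 0.0005
finger_force: 4.6
```

The force rises while the tool stands still at y_b≈-0.059, where the stop should be, so the bar is butted. I'll back off along the groove and lift clear.

>>> step_arm:
  plan: [0, 0, 0, 0, -1.5, 0, -1, 0, 0, 0, 0, -3, 0, -1, 0, 0, 0, 0, -12, 0, -1, 0, 0, 0, 0, -20, 0, -1, 0, 0, 0, 0, -10, -20, -1]

```text
t: 16.92
eef_pos: [0.3682, -0.3288, 0.0595]
orientation: [[0.177, 0.984, -0.005], [0.984, -0.177, 0.006], [0.005, -0.006, -1.0]]
wrist_force: [0.2, -0.0, 0.6]
width: 0.0006
finger_force: 0.0
```

>>> step_arm:
  plan: [0, 0, 0, 0, -20, -30, -1, 0, 0, 0, 0, -25, -30, -1, 0, 0, 0, 0, -25, -30, -1, 0, 0, 0, 0, 0, -20, -1, 0, 0, 0, 0, 0, 0, -1]

```text
t: 17.33
eef_pos: [0.3035, -0.3215, 0.1794]
orientation: [[0.178, 0.984, 0.009], [0.984, -0.178, -0.01], [-0.008, 0.01, -1.0]]
wrist_force: [0.2, -0.4, 0.8]
width: 0.0004
finger_force: 0.0
```

```bash
python3 look.py l7;python3 lw.py w7
```

```text
t 17.3333 tcp [ 0.0017 -0.1708  0.1794]
top cut 0.96 708 [-0.0062  0.0163  0.0477] axis [ 0.0073 -1.    ] y [-0.0455  0.0819] x [-0.0218  0.0146] ztop 0.05287307691976307
top bar 0.79 [0.0046 0.0174 0.0312]
top bar 0.74 [-0.5427 -0.0082 -0.0001]
side bar 0.72 [ 0.0853 -0.2522  0.0206]
t 17.63 tcp [-0.0013 -0.173   0.1714]
cut 0.58 4226 [-0.0047  0.014   0.0485] axis [-0.0108  0.9999] y [-0.0451  0.0822] x [-0.0198  0.0166] ztop 0.052274584517487996
cut 0.55 2454 [ 0.0737 -0.2674  0.0356] axis [0.0973 0.9953] y [-0.3137 -0.2034] x [0.0572 0.0917] ztop 0.0404330974419283
bar 0.97 [ 0.0859 -0.2524  0.0226]
stop_face 0.93 [0.0005 0.086  0.0359]
crest 0.68 [-0.0166  0.0002  0.0236]
```

View pics/w7.png

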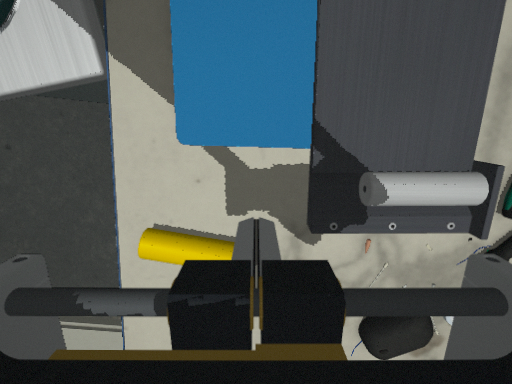

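The bar's end at column 488 meets the stop's face. It lies parallel in the groove with its middle at y_b≈+0.018, top 0.05, and the gripper is clear.

```bash
python3 -c "
from rig import ctrl
print(ctrl.sign_off())"
```

```text
the job is handed in; nothing more can be done
None
```

The job is handed in at about 18 s: the aluminium bar was rolled into the V groove and pushed along it until it butted against the end stop, nothing else was touched, and the fingers are clear.

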